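# Pair the strip holders with their bay markers and bar the bay

### The arm

A 6-joint arm with a two-finger parallel gripper is mounted at the origin on the work surface. World frame = base frame: x ahead of the robot, y to its left, z up, the work surface at z = 0. Lengths are in m, angles in degrees, forces in N, time in s.
With the tool pointing down it reaches from about 0.375 to 0.9 m from the base axis. Payload 3.1 kg.
Tool frame: the origin (TCP) lies at the very end of the fingers, on their centre line; the grasp point (between the pads) lies 19 mm behind it; z points along the fingers, y is the line along which they close (so a half turn about z gives the same grasp; the last joint's range is limited). The gripper opens to 87 mm and grips with 3 to 60 N. Pads are 19 mm wide; open, the fingers measure 117 mm over their backs; the gripper's body (75 mm by 190 mm) begins 51 mm behind the grasp point.
Start: joints at [62.08, 30.224, 82.088, -0, 67.689, -10.227], TCP at [0.19, 0.595, 0.223] pointing down, gripper open.
Joint ranges: [-176.69, 176.69], [-43.24, 126.21], [12.49, 139.97], [-82, 262], [0, 151.66], [-163.58, 163.58]. Speed limits (degrees/s): [159.86, 159.86, 180, 180, 180, 180].

### API

Orientations are given as a 3x3 rotation matrix whose columns are the frame's x, y, z axes.
In Python, from rig import readout, viewer, ticket gives the robot as it stands.
- The arm moves only by the tool send_rows, never from a script. Its argument "moves" is a list of rows, each a list of 6 numbers: the shift along the tool's x, y, z in units of 250 mm (1.0 is 250 mm), then the turn, a rotation vector about the tool's x, y, z in units of 90 degrees (1.0 is 90 degrees). A call has 1 to 12 rows; each row is the pose to reach, as a shift and turn from the pose commanded when the call began, along the tool's axes at that moment; what a row does not reach only later rows make up. A row lasts 1/10 s, in which the tool goes at most 50 mm and 8.59 degrees, less where a joint would pass 70% of its speed; a pose out of reach is approached as far as the arm can. A call with a number of a shift or a turn outside -1 to 1 is refused whole. A call with a gripper value outside its range is refused whole. "grip" is the opening, from 0 (shut) to 1 (fully open), set as the call begins (left out, the last holds). The fingers move at their own pace and stop on an object; the grip force is fixed at half the most. Time passes only in rows, so rows that repeat a pose let the fingers close. It gives the time, the measured TCP pose, the force, the opening and the grip force at its end, in the units of the state.
- readout.read_state(): the state, without advancing time (a new reading comes with each control period).
- viewer.capture(name): name is "side" or "top" or "wrist"; returns (picture, depth): 400x640x3 uint8, red, green, blue; 400x640 float32, m along the optical axis (not along the pixel's ray), 0 where there is no reading.
- viewer.camera_info(name): a dict with "fx", "fy", "cx", "cy" (pixels), "R" (3x3) and "t" (3): a world point X has camera coordinates R X + t; the wrist camera has in their place "tool_from_camera" (4x4, takes a point from camera to tool coordinates, whose origin is the TCP and whose axes are the flange's). Camera axes: x right, y down, z forward; pixel columns grow to the right and rows downward; lengths in m; the calibration is good to about 2 mm. A picture is of the moment at which its call begins: read the wrist's pose just before it. camera_info takes no time and is no camera call.
- ticket.hand_in(): hands the job in; it is judged then, once.
The state is a dict: "time_s": time; "joint_positions": joint angles; "qvel": joint speeds; "tau": joint torques, N m; "position": TCP position; "tcp_rot": TCP orientation; "force": force on the tool from outside, world axes, zero at the start; "moment": the same for the moment, N m; "opening": opening from 0.0 (shut) to 1.0 (fully open); "grasp_force": force on a finger pad.
Only numpy, scipy, OpenCV 4.12 (cv2) and the standard library are available. Lean on these libraries where they do the work, as an engineer would, in place of code of your own. Each camera call takes 0.05 s, during which the arm holds its last target. There are 200 camera calls.

### The job

Slide the blue and the orange strip holder along the ledge, without lifting them, each into the bay lane that ends in the marker of its own colour, and push it fully home against that marker. Then lower the retaining bar into the two saddles across the mouth of the bay, so that the holders cannot slip out. Leave the green holder, the pencil, the stopwatch and the ashtray where they are.

Things in the scene. Friction and masses are not known exactly. Their poses are not given: they have to be found in the camera images.
- bay: fixed grey steel bay; origin on the ledge, x points into its lanes from their open mouth. Sizes mm. Two lanes along x, centred at y +29 and -29, each 52 wide; walls 18 high, 5 to 6 thick, from x -58 (a bit flared) to markers at x +50; no floor: holders slide on the ledge. Before the mouth, two aluminium saddles (see bar_seat), bare ledge between them.
- bar_seat (a point): where the bar belongs: midway between the two saddles, on the level of their floors, 6 mm above the ledge; axes are the bay's. Saddles stand at y +80 and -80 (28 wide in y, 132 clear between); each is a slot 34 wide in x, cheeks 6 thick, tops 30 above the ledge. A seated bar has its origin here, its long axis along y, either way round. In the bay frame: x -78, y 0.
- blue_stop (a point): blue marker block at the closed far end of one of the bay's two lanes (which lane varies), fixed, 16 x 44 x 26 high. This point is the middle of the bottom edge of the face that looks out of the lane; its axes are the bay's. A holder that is home in this lane has its centre 50 mm from this point along -x, same y, same heading either way round.
- orange_stop (a point): orange marker block at the closed far end of one of the bay's two lanes (which lane varies), fixed, 16 x 44 x 26 high. This point is the middle of the bottom edge of the face that looks out of the lane; its axes are the bay's. A holder that is home in this lane has its centre 50 mm from this point along -x, same y, same heading either way round.
- blue_holder: blue flight strip holder: a cream plastic shallow open tray, 100 long (its x) x 44 wide (its y) x 16 high, walls and floor 4 thick, so the hollow is 92 x 36 x 12 deep, with its blue strip lying in it (60 g). Origin: centre of its underside, z up; the two ends are alike. Starts on the ledge between the robot and the bay, to one side.
- orange_holder: orange flight strip holder: a cream plastic shallow open tray, 100 long (its x) x 44 wide (its y) x 16 high, walls and floor 4 thick, so the hollow is 92 x 36 x 12 deep, with its orange strip lying in it (60 g). Origin: centre of its underside, z up; the two ends are alike. Starts on the ledge between the robot and the bay, to the other side.
- green_holder: green flight strip holder: a cream plastic shallow open tray, 100 long (its x) x 44 wide (its y) x 16 high, walls and floor 4 thick, so the hollow is 92 x 36 x 12 deep, with its green strip lying in it (60 g). Origin: centre of its underside, z up; the two ends are alike. It has no marker: leave it. It lies to the left or the right of the bay.
- bar: retaining bar: an aluminium bar 24 wide (its x), 200 long (its y), 12 high, lying flat, with an upright black grip on its middle, 12 thick (x), 50 long (y), rising from 12 to 42 above the bar's underside (180 g). Origin: centre of the underside, z up. It starts on the ledge to the left or the right of the bay, pointing roughly away from the robot.
- pencil: red chinagraph pencil lying on the ledge at the left, six-sided, 9 thick, about 170 long along its x. Origin: underside of the middle. Leave it.
- stopwatch: chrome stopwatch lying on the ledge at the right, 52 across, 15 high, its crown to its +x. Origin: centre of its underside. Leave it.
- ashtray: squat amber glass ashtray at the far left, 108 across, 32 high. Origin: centre of its underside. Leave it.

How it is judged (in metres and radians):
On the way, in this order (a step that is already met when the one before it is completed fails the run):
1. both the blue and the orange holder are home in the lane of their own colour, each within 4 mm of touching its marker (x of blue_holder in the frame of blue_stop between -0.054 and -0.046 m and y of blue_holder in the frame of blue_stop between -0.008 and 0.008 m and angle between the x axis of blue_holder and the x axis of blue_stop, either way round below 0.12 rad and angle between each of blue_holder, orange_holder's own z axis and vertical below 0.06 rad and x of orange_holder in the frame of orange_stop between -0.054 and -0.046 m and y of orange_holder in the frame of orange_stop between -0.008 and 0.008 m and angle between the x axis of orange_holder and the x axis of orange_stop, either way round below 0.12 rad), for 0.2 s.
2. the retaining bar lies down in both saddles, across the mouth of the bay (x of bar in the frame of bar_seat between -0.008 and 0.008 m and y of bar in the frame of bar_seat between -0.012 and 0.012 m and z of bar in the frame of bar_seat between -0.003 and 0.003 m and angle between bar's own z axis and vertical below 0.05 rad and angle between the y axis of bar and the y axis of bar_seat, either way round below 0.1 rad), for 0.2 s.
At the end, for the whole second after the job is handed in: Blue and orange holders lie flat in the lanes of their own colour, ends within 4 mm of the marker, 8 mm of mid-lane, 0.12 rad of straight. The bar lies flat, grip up, on both saddle floors (3 mm, 0.05 rad), within 8 mm along the lanes, 12 mm across, 0.1 rad of square. All three at rest (all of step 1 and all of step 2 and linear speed of each of blue_holder, orange_holder, bar below 0.02 m/s); the robot touches nothing.
It fails at once if the blue, orange or green holder is lifted: its underside more than 15 mm above the ledge (height (world z) of any of blue_holder, orange_holder, green_holder above 0.015 m).
It fails at once if the green holder, pencil, stopwatch or ashtray is moved more than 25 mm (distance of any of green_holder, pencil, stopwatch, ashtray from where it was at the start of the episode above 0.025 m).
It fails at once if the bar is dropped into the saddles: close above its seat (within 40 mm sideways and in height) it moves faster than 0.45 m/s, as after a fall of 10 mm (horizontal distance between bar and bar_seat below 0.04 m and z of bar in the frame of bar_seat below 0.04 m and linear speed of bar above 0.45 m/s).
It also fails if it takes over 72 s, if anything falls off the work surface, if the arm or the gripper's body presses on something with over 40 N, if the wrist force passes 120 N, or if a joint passes its speed limit or range.

## Working session

There is one attempt and no reset: what is moved stays moved. The work goes in short steps, Python scripts to look and compute and a tool call to move; the robot and the scene stay as the last step left them, time stands still between calls to the robot, and variables do not carry over. Pictures are saved under pics/ and viewed, at most 10 in all, crops included, and the job is handed in when it is done.

Besides the shell and the picture viewer there is one more tool, called after "Call:" by a JSON object that holds its "name" and its "arguments", one argument or row to a line. send_rows: Moves the arm, as the interface text tells. Shifts and turns lie within -1 to 1; 1 stands for 250 mm of shift or 90 degrees of turn. Its arguments: {"type":"object","properties":{"moves":{"type":"array"},"grip":{"type":"number"}},"required":["moves"]}

```bash
mkdir -p pics; ls
python3 - <<'E'
from rig import readout, viewer
import cv2,numpy as np
s=readout.read_state();print(s)
for n in("top","side"):
    p,d=viewer.capture(n);cv2.imwrite(f"pics/{n}0.png",p[:,:,::-1]);np.savez(f"pics/{n}0.npz",p=p,d=d)
    print(n,viewer.camera_info(n))
print(viewer.camera_info("wrist"))
E
```

```text
pics
{'time_s': 0.0, 'joint_positions': array([ 6.20798277e+01,  3.02790475e+01,  8.21587880e+01, -1.70697116e-03,
        6.76922365e+01, -1.02273169e+01]), 'qvel': array([-0.03041975, -0.01689525,  0.06285922, -0.03832889, -0.0343197 ,
        0.01906165]), 'tau': array([-5.08240137e-04, -4.40038919e+01, -1.76590616e+01,  6.30507711e-02,
        5.83431136e-02, -1.88782205e-04]), 'position': array([0.18955849, 0.59474856, 0.22155748]), 'tcp_rot': array([[-9.52702637e-01,  3.03902299e-01, -1.03863796e-03],
       [ 3.03903841e-01,  9.52700572e-01, -2.01884085e-03],
       [ 3.75980608e-04, -2.23900107e-03, -9.99997423e-01]]), 'force': array([ 0.22931303, -0.18561391,  0.10961526]), 'moment': array([ 0.02750872,  0.01130311, -0.03524647]), 'grasp_force': 0.0, 'opening': 0.9987068248506641}
top {'fx': 436.0143261438096, 'fy': 436.0143261438096, 'cx': 315.93649087742165, 'cy': 206.16530826845292, 'R': array([[-0.01848193, -0.99954309,  0.02391694],
       [-0.99801468,  0.01700261, -0.06064336],
       [ 0.060209  , -0.02499027, -0.99787292]]), 't': array([0.04764957, 0.54360127, 1.262324  ])}
side {'fx': 371.18015494028003, 'fy': 371.18015494028003, 'cx': 319.10611657127, 'cy': 193.95077580881883, 'R': array([[ 0.75296229, -0.65797987,  0.01050158],
       [-0.47036563, -0.54928856, -0.69067956],
       [ 0.46022164,  0.51511608, -0.72308469]]), 't': array([-0.39260007,  0.32280305,  0.65439768])}
{'fx': 288.5393491571132, 'fy': 288.5393491571132, 'cx': 319.28326767330367, 'cy': 200.3154782550634, 'tool_from_camera': array([[ 1.60194083e-03, -9.66259638e-01, -2.57565033e-01,
         7.07621527e-02],
       [ 9.99998633e-01,  1.44211960e-03,  8.09413749e-04,
        -4.73302419e-05],
       [-4.10664255e-04, -2.57565977e-01,  9.66260627e-01,
        -1.62207280e-01],
       [ 0.00000000e+00,  0.00000000e+00,  0.00000000e+00,
         1.00000000e+00]])}
```

View pics/top0.png

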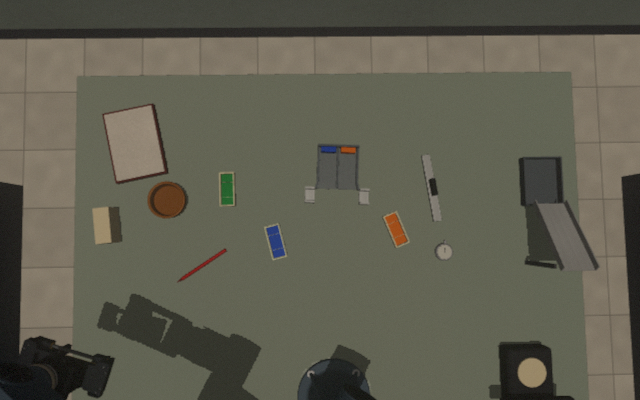

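The top view shows the blue holder at (275,242) and the orange at (397,229). The bay is near (338,168), with its blue marker left and orange right at row 150. The saddles are at (310,194) and (364,197), the bar at (431,188) and the green holder at (227,189). I'll enlarge the middle.

Run:
```python
import cv2
p=cv2.imread("pics/top0.png")[135:265,255:455]
p=cv2.convertScaleAbs(p,alpha=1.6)
cv2.imwrite("pics/c1.png",cv2.resize(p,None,fx=4,fy=4,interpolation=cv2.INTER_CUBIC))
```

```text
(no output)
```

View pics/c1.png

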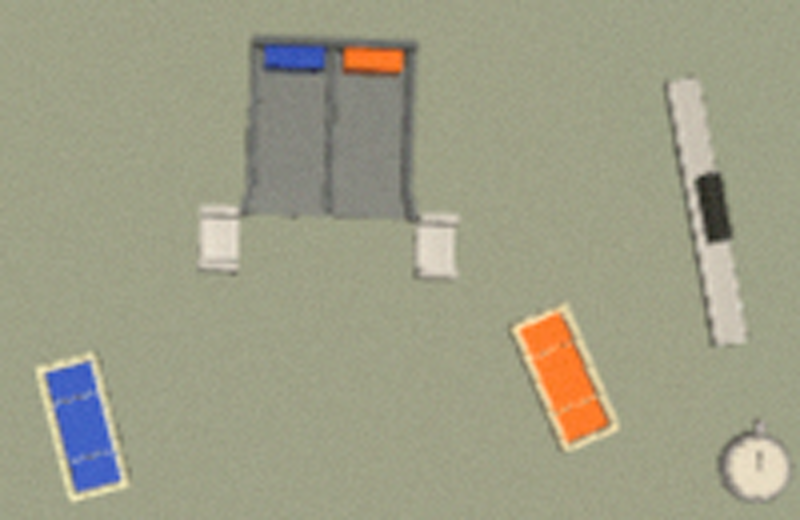

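```bash
cat > h.py <<'E'
import numpy as np,cv2
from rig import readout,viewer
def cam(name,s=None):
    c=viewer.camera_info(name);
    if name!="wrist": return c,c["R"].T,-c["R"].T@c["t"]
    T=c["tool_from_camera"];return c,s["tcp_rot"]@T[:3,:3],s["tcp_rot"]@T[:3,3]+s["position"]
def pt(name,u,v,z,s=None):
    c,A,o=cam(name,s);d=A@np.array([(u-c["cx"])/c["fx"],(v-c["cy"])/c["fy"],1]);return (o+d*(z-o[2])/d[2])
def rect(p,lo,hi,name,z,s=None,box=None):
    m=cv2.inRange(cv2.cvtColor(p,cv2.COLOR_RGB2HSV),np.array(lo),np.array(hi))
    if box: k=np.zeros_like(m);a,b,c,d=box;k[b:d,a:c]=1;m=m*k
    cs=cv2.findContours(m,0,2)[0];cs=[c for c in cs if cv2.contourArea(c)>15]
    out=[]
    for c in sorted(cs,key=cv2.contourArea)[::-1][:4]:
        q=np.array([pt(name,*x,z,s)[:2] for x in c[:,0,:]],np.float32)*1000
        (cx,cy),(w,h),a=cv2.minAreaRect(q)
        if w<h: w,h,a=h,w,a+90
        a=(a+90)%180-90
        out.append(np.round([cx,cy,w,h,a],1))
    return out
BLUE=((105,120,40),(125,255,255));ORG=((5,170,90),(20,255,255))
E
python3 - <<'E'
from h import *
p=np.load("pics/top0.npz")["p"];f=lambda u,v:(u/4+255-.4,v/4+135-.4)
print("blue",rect(p,*BLUE,"top",.006,box=(255,215,300,265)));print("org",rect(p,*ORG,"top",.006,box=(375,200,420,260)))
print("mk",rect(p,*BLUE,"top",.026,box=(310,140,365,160)),rect(p,*ORG,"top",.026,box=(310,140,365,160)))
for n,u,v,z in[("sadL",219,239,.03),("sadR",437,246,.03),("bTL",668,80,.012),("bTR",698,77,.012),("bBL",713,347,.012),("bBR",746,345,.012),("grip",714,208,.042),("stopL",265,70,.026),("stopR",404,74,.026)]:
    print(n,np.round(pt("top",*f(u,v),z)*1000))
E
```

```text
blue [array([444.2, 158.9,  88. ,  31.2,  13.3])]
org [array([ 473.9, -197.2,   89. ,   32.1,   21.8])]
mk [array([ 7.126e+02, -3.000e-01,  4.110e+01,  1.480e+01,  8.920e+01])] [array([708.9, -59. ,  41.3,  14.8,  89.2])]
sadL [578.  57.  30.]
sadR [ 570. -102.   30.]
bTL [ 693. -280.   12.]
bTR [ 695. -302.   12.]
bBL [ 494. -307.   12.]
bBR [ 495. -331.   12.]
grip [ 594. -302.   42.]
stopL [702.  21.  26.]
stopR [698. -81.  26.]
```

```bash
cat >> h.py <<'E'
from scipy.spatial.transform import Rotation as Ro
def go(x,y,z,yaw,start=None):
    """row to get TCP to x,y,z (mm) with tool y heading yaw (deg), tool down; start overrides (pos mm,yaw)"""
    s=readout.read_state();R=s["tcp_rot"];p=s["position"]*1000
    a=np.radians(yaw);ty=np.array([np.cos(a),np.sin(a),0]);tz=np.array([0,0,-1.]);T=np.column_stack([np.cross(ty,tz),ty,tz])
    if start: 
        b=np.radians(start[3]);ty=np.array([np.cos(b),np.sin(b),0]);R=np.column_stack([np.cross(ty,tz),ty,tz]);p=np.array(start[:3])
    r=np.r_[R.T@(np.array([x,y,z])-p)/250,Ro.from_matrix(R.T@T).as_rotvec()/np.pi*2]
    print(np.round(r,3).tolist())
E
python3 -c "
from h import *
go(300,390,140,40); go(397.5,148,110,13.3,(300,390,140,40))"
```

```text
[-0.67, -0.646, 0.328, -0.001, 0.0, 0.359]
[-0.992, -0.323, 0.12, 0.0, 0.0, 0.297]
```

Call:
{"name": "send_rows", "arguments": {
  "moves": [
    [-0.67, -0.646, 0.328, -0.001, 0, 0.359],
    [-0.67, -0.646, 0.328, -0.001, 0, 0.359],
    [-0.67, -0.646, 0.328, -0.001, 0, 0.359],
    [-0.67, -0.646, 0.328, -0.001, 0, 0.359],
    [-0.67, -0.646, 0.328, -0.001, 0, 0.359],
    [-0.67, -0.646, 0.328, -0.001, 0, 0.359]
  ],
  "grip": 0.4
}}

```text
time_s: 0.7
position: [0.3005, 0.3854, 0.1385]
tcp_rot: [[-0.638, 0.77, -0.004], [0.77, 0.638, -0.004], [-0.001, -0.006, -1.0]]
force: [0.1, 0.4, 0.5]
opening: 0.537
grasp_force: 0.0
```

Call:
{"name": "send_rows", "arguments": {
  "moves": [
    [-0.99, -0.323, 0.12, 0, 0, 0.297],
    [-0.99, -0.323, 0.12, 0, 0, 0.297],
    [-0.99, -0.323, 0.12, 0, 0, 0.297],
    [-0.99, -0.323, 0.12, 0, 0, 0.297],
    [-0.99, -0.323, 0.12, 0, 0, 0.297],
    [-0.99, -0.323, 0.12, 0, 0, 0.297],
    [-0.99, -0.323, 0.12, 0, 0, 0.297],
    [-0.99, -0.323, 0.12, 0, 0, 0.297]
  ]
}}

```text
time_s: 1.5
position: [0.3972, 0.1501, 0.1104]
tcp_rot: [[-0.23, 0.973, 0.0], [0.973, 0.23, 0.002], [0.002, 0.001, -1.0]]
force: [-0.0, -0.2, -0.5]
opening: 0.401
grasp_force: 0.0
```

Run:
```python
from h import *
s=readout.read_state();p,d=viewer.capture("wrist");cv2.imwrite("pics/w1.png",p[:,:,::-1])
print(s["time_s"],s["position"],s["opening"],s["tcp_rot"][:,1],s["tcp_rot"][:,2])
print(rect(p,*BLUE,"wrist",.006,s))
go(397.5,148,9,13.3)
```

```text
1.5 [0.39721566 0.15008491 0.11040024] 0.4005886323694838 [9.73282857e-01 2.29608477e-01 6.54525181e-04] [ 2.78208406e-04  1.67131795e-03 -9.99998565e-01]
[array([444.6, 160.6,  40.5,  30.7,  13.4]), array([411.7, 152.8,  30.7,  21.1, -76.6]), array([477.6, 169. ,  29.8,  20.7, -76.3])]
[-0.011, -0.001, 0.406, 0.001, -0.001, 0.001]
```

View pics/w1.png

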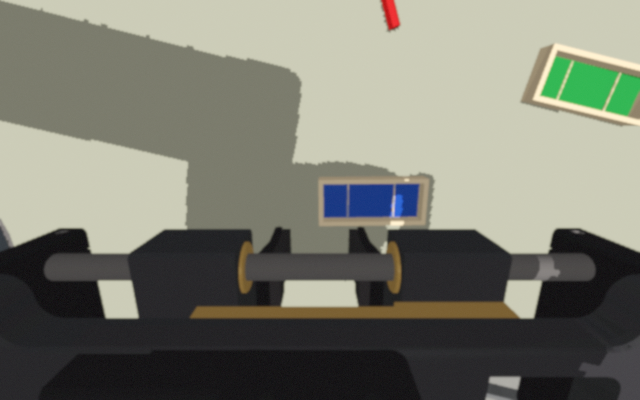

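The wrist view shows the blue holder at (373,202), with its near end (u 320) midway between the fingers. It measures at (444.6, 160.8) mm, heading 13.4°. I'll descend over the near end wall and close on it.

Call:
{"name": "send_rows", "arguments": {
  "moves": [
    [-0.002, 0.002, 0.16, 0.001, -0.001, 0],
    [-0.002, 0.002, 0.3, 0.001, -0.001, 0],
    [-0.002, 0.002, 0.37, 0.001, -0.001, 0],
    [-0.002, 0.002, 0.405, 0.001, -0.001, 0],
    [-0.002, 0.002, 0.405, 0.001, -0.001, 0]
  ]
}}

```text
time_s: 2.05
position: [0.3974, 0.1502, 0.0084]
tcp_rot: [[-0.232, 0.973, -0.002], [0.973, 0.232, -0.001], [-0.0, -0.002, -1.0]]
force: [0.5, -0.4, -0.2]
opening: 0.395
grasp_force: 0.0
```

Call:
{"name": "send_rows", "arguments": {
  "moves": [
    [0, 0, 0, 0, 0, 0],
    [0, 0, 0, 0, 0, 0],
    [0, 0, 0, 0, 0, 0],
    [0, 0, 0, 0, 0, 0],
    [0, 0, 0, 0, 0, 0]
  ],
  "grip": 0
}}

```text
time_s: 2.55
position: [0.3986, 0.1489, 0.0095]
tcp_rot: [[-0.229, 0.973, 0.001], [0.973, 0.229, -0.001], [-0.001, 0.001, -1.0]]
force: [-0.6, -0.3, 1.0]
opening: 0.051
grasp_force: 0.2
```

Run:
```python
from h import *
s=readout.read_state();print(s["position"],s["opening"],s["grasp_force"],s["force"])
p,d=viewer.capture("top");print(rect(p,*BLUE,"top",.006,box=(255,215,300,265)))
a=np.radians(-3.3);B=lambda x,y:(652+x*np.cos(a)-y*np.sin(a),-27+x*np.sin(a)+y*np.cos(a))
print(B(-165-48,29),B(-100-48,29),B(-48,29))
go(*B(-165-48,29),s["position"][2]*1000,-3.3)
```

```text
[0.39863755 0.14889878 0.00950396] 0.05055988455569472 0.16072962898761034 [-0.59551163 -0.30627443  1.02432299]
[array([445.7, 160.6,  29.9,  26.1,  15.2])]
(np.float64(441.0225498430394), np.float64(14.21305042419465)) (np.float64(505.9147679229512), np.float64(10.471388671822776)) (np.float64(605.7489495843541), np.float64(4.71498597586605))
[-0.563, 0.042, 0.0, 0.0, 0.0, 0.184]
```

Call:
{"name": "send_rows", "arguments": {
  "moves": [
    [0, 0, 0, 0, 0, 0],
    [-0.02, 0.002, 0, 0, 0, 0.01],
    [-0.06, 0.006, 0, 0, 0, 0.025],
    [-0.12, 0.01, 0, 0, 0, 0.045],
    [-0.19, 0.015, 0, 0, 0, 0.065],
    [-0.26, 0.02, 0, 0, 0, 0.085],
    [-0.33, 0.025, 0, 0, 0, 0.105],
    [-0.4, 0.03, 0, 0, 0, 0.13],
    [-0.46, 0.035, 0, 0, 0, 0.155],
    [-0.52, 0.04, 0, 0, 0, 0.175],
    [-0.55, 0.042, 0, 0, 0, 0.184],
    [-0.563, 0.042, 0, 0, 0, 0.184]
  ]
}}

```text
time_s: 3.8
position: [0.4405, 0.0139, 0.0095]
tcp_rot: [[0.059, 0.998, -0.001], [0.998, -0.059, -0.0], [-0.0, -0.001, -1.0]]
force: [-0.0, 3.0, 7.1]
opening: 0.042
grasp_force: 30.0
```

Run:
```python
from h import *
s=readout.read_state();print(s["position"],s["opening"],s["grasp_force"],s["force"],s["tcp_rot"][:,1])
p,d=viewer.capture("wrist");cv2.imwrite("pics/w2.png",p[:,:,::-1])
print(rect(p,*BLUE,"wrist",.006,s))
```

```text
[0.44051883 0.01391267 0.00945833] 0.0416860317620549 30.000979900360107 [-2.42128062e-03  3.04651923e+00  7.05972186e+00] [ 0.99824241 -0.05925318 -0.00107162]
[array([521.3,  13.1,  23. ,  22.2,  86.7]), array([488.4,  22. ,  41.1,   9. ,  -3.3]), array([454.6,  22.6,  20.8,  10.3,  -3.3])]
```

View pics/w2.png

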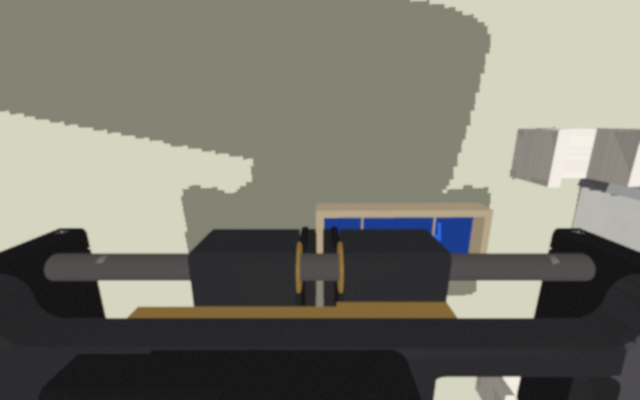

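Run:
```python
from h import *
s=readout.read_state()
p=cv2.imread("pics/w2.png")[110:300,300:640];cv2.imwrite("pics/c2.png",cv2.resize(cv2.convertScaleAbs(p,alpha=.9),(800,447),interpolation=cv2.INTER_CUBIC))
for n,u,v,z in[("trayFarL",489,206,.016),("trayNearL",318,205,.016),("cheek in",552,184,.03),("cheek out",555,128,.03),("bot out",517,128,0),("bot in",514,178,0)]:
    print(n,np.round(pt("wrist",u,v,z,s)*1000,1))
```

```text
trayFarL [536.8  34.   16. ]
trayNearL [441.1  40.   16. ]
cheek in [558.8  48.2  30. ]
cheek out [556.2  75.6  30. ]
bot out [557.9  75.    0. ]
bot in [559.6  45.6  -0. ]
```

View pics/c2.png

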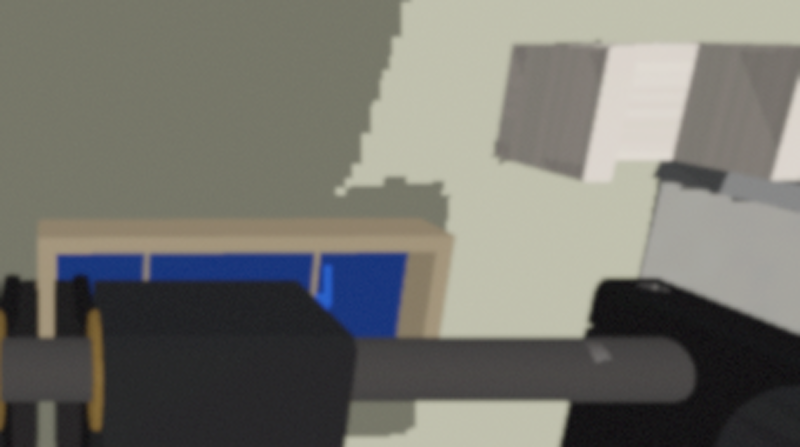

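Run:
```python
from h import *
s=readout.read_state();k=340/800
a=np.radians(-3.3);M=np.array([[np.cos(a),np.sin(a)],[-np.sin(a),np.cos(a)]])
for n,u,v,z in[("trayFarL",452,236,.016),("trayNearL",38,236,.016),("trayFarLbot",425,218,0),("cheek in",584,180,.03),("cheek out",608,47,.03),("bot out",512,45,0),("bot in",497,156,0),("bay L wall",660,180,.018),("wall beyond",725,190,.018)]:
    q=pt("wrist",300+u*k-.3,110+v*k-.3,z,s)*1000
    print(n,np.round(q,1),"bay",np.round(M@(q[:2]-[652,-27]),1))
```

```text
trayFarL [538.6  31.5  16. ] bay [-116.6   51.9]
trayNearL [439.7  37.1  16. ] bay [-215.6   51.8]
trayFarLbot [540.7  31.4   0. ] bay [-114.5   51.9]
cheek in [557.   47.2  30. ] bay [-99.2  68.6]
cheek out [557.8  74.7  30. ] bay [-99.9  96.1]
bot out [558.2  74.5   0. ] bay [-99.5  95.9]
bot in [557.6  46.9   0. ] bay [-98.5  68.4]
bay L wall [584.   43.1  18. ] bay [-72.  66.]
wall beyond [599.4  39.8  18. ] bay [-56.4  63.7]
```

The crop shows the left saddle cheek's inner top corner at (584,180) and the tray's left top edge at row 236. The tray sits about 1.4 mm low in bay y, so I'll correct that on the way in.

Call:
{"name": "send_rows", "arguments": {
  "moves": [
    [0.006, 0.03, 0, 0, 0, 0],
    [0.006, 0.09, 0, 0, 0, 0],
    [0.006, 0.16, 0, 0, 0, 0],
    [0.006, 0.22, 0, 0, 0, 0],
    [0.006, 0.28, 0, 0, 0, 0],
    [0.006, 0.34, 0, 0, 0, 0],
    [0.006, 0.4, 0, 0, 0, 0],
    [0.006, 0.46, 0, 0, 0, 0],
    [0.006, 0.52, 0, 0, 0, 0],
    [0.006, 0.56, 0, 0, 0, 0],
    [0.006, 0.6, 0, 0, 0, 0],
    [0.006, 0.61, 0, 0, 0, 0]
  ]
}}

```text
time_s: 5.05
position: [0.5923, 0.0071, 0.0095]
tcp_rot: [[0.058, 0.998, -0.003], [0.998, -0.058, -0.0], [-0.0, -0.003, -1.0]]
force: [-4.8, -0.1, 9.8]
opening: 0.044
grasp_force: 30.0
```

Call:
{"name": "send_rows", "arguments": {
  "moves": [
    [0, 0.01, 0, 0, 0, 0],
    [0, 0.02, 0, 0, 0, 0],
    [0, 0.03, 0, 0, 0, 0],
    [0, 0.034, 0, 0, 0, 0],
    [0, 0.038, 0, 0, 0, 0]
  ]
}}

```text
time_s: 5.55
position: [0.5994, 0.0069, 0.0095]
tcp_rot: [[0.057, 0.998, -0.007], [0.998, -0.057, 0.0], [-0.0, -0.007, -1.0]]
force: [-6.2, 0.1, 10.0]
opening: 0.038
grasp_force: 30.0
```

Call:
{"name": "send_rows", "arguments": {
  "moves": [
    [0, 0.006, 0, 0, 0, 0],
    [0, 0.012, 0, 0, 0, 0],
    [0, 0.018, 0, 0, 0, 0],
    [0, 0.024, 0, 0, 0, 0]
  ]
}}

```text
time_s: 5.95
position: [0.6055, 0.0065, 0.0095]
tcp_rot: [[0.057, 0.998, -0.007], [0.998, -0.057, 0.0], [-0.0, -0.007, -1.0]]
force: [-5.4, -0.4, 8.6]
opening: 0.043
grasp_force: 30.0
```

Call:
{"name": "send_rows", "arguments": {
  "moves": [
    [0, 0.006, 0, 0, 0, 0],
    [0, 0.012, 0, 0, 0, 0],
    [0, 0.012, 0, 0, 0, 0]
  ]
}}

```text
time_s: 6.25
position: [0.608, 0.0064, 0.0095]
tcp_rot: [[0.057, 0.998, -0.008], [0.998, -0.057, 0.0], [-0.0, -0.008, -1.0]]
force: [-6.4, 0.5, 9.6]
opening: 0.039
grasp_force: 30.0
```

Run:
```python
from h import *
s=readout.read_state();print(s["position"],s["force"],s["moment"])
p,d=viewer.capture("top");cv2.imwrite("pics/c3.png",cv2.resize(cv2.convertScaleAbs(p[135:215,295:375,::-1],alpha=1.6),(600,600),interpolation=cv2.INTER_CUBIC))
print(rect(p,*BLUE,"top",.026,box=(310,140,365,158)))
```

```text
[0.60797162 0.00640659 0.00948854] [-6.41147701  0.50818728  9.60719945] [-0.09062545  1.13216438 -0.00888353]
[]
```

View pics/c3.png

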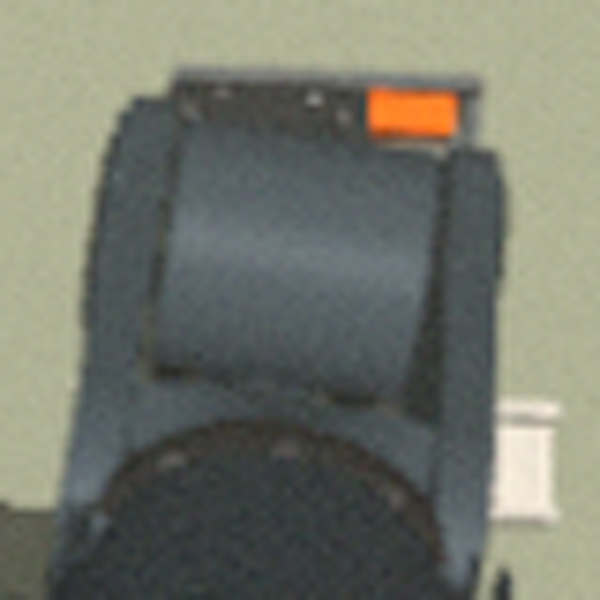

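The arm hides the blue lane in the top view. The force is still only friction-sized, so I'll continue in small steps.

Call:
{"name": "send_rows", "arguments": {
  "moves": [
    [0, 0.006, 0, 0, 0, 0],
    [0, 0.012, 0, 0, 0, 0],
    [0, 0.012, 0, 0, 0, 0]
  ]
}}

```text
time_s: 6.6
position: [0.608, 0.0064, 0.0095]
tcp_rot: [[0.057, 0.998, -0.015], [0.998, -0.057, 0.001], [-0.0, -0.015, -1.0]]
force: [-10.8, -0.4, 13.5]
opening: 0.041
grasp_force: 30.1
```

Run:
```python
from h import *
s=readout.read_state();print(s["position"],s["force"],s["moment"])
p,d=viewer.capture("wrist");cv2.imwrite("pics/w3.png",p[:,:,::-1])
```

```text
[0.60800051 0.00640358 0.00949393] [-10.78915301  -0.43463959  13.54046758] [-0.19911423  1.94597849  0.07086752]
```

View pics/w3.png

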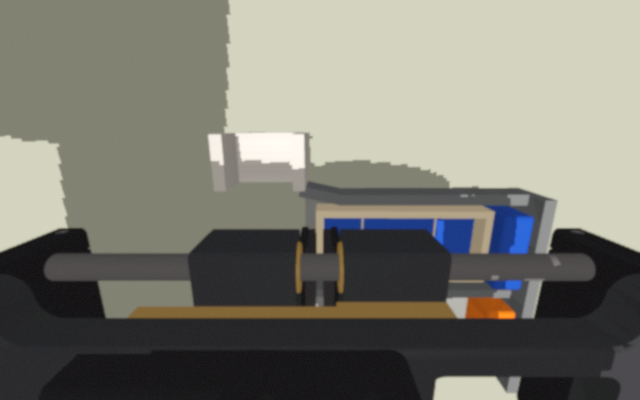

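The wrist view shows the tray's far end (490,210) against the blue marker, and the force has risen with no further motion, so blue is home. I'll relax, release and lift.

Call:
{"name": "send_rows", "arguments": {
  "moves": [
    [0, -0.01, 0, 0, 0, 0],
    [0, -0.016, 0, 0, 0, 0]
  ]
}}

```text
time_s: 6.85
position: [0.608, 0.0064, 0.0095]
tcp_rot: [[0.058, 0.998, -0.005], [0.998, -0.058, 0.0], [-0.0, -0.005, -1.0]]
force: [-2.4, 0.7, 5.9]
opening: 0.039
grasp_force: 30.0
```

Call:
{"name": "send_rows", "arguments": {
  "moves": [
    [0, -0.016, 0, 0, 0, 0],
    [0, -0.016, 0, 0, 0, 0],
    [0, -0.016, 0, 0, 0, 0],
    [0, -0.016, -0.05, 0, 0, 0],
    [0, -0.016, -0.15, 0, 0, 0],
    [0, -0.016, -0.35, 0, 0, 0],
    [0, -0.016, -0.45, 0, 0, 0]
  ],
  "grip": 0.35
}}

```text
time_s: 7.55
position: [0.6087, 0.0061, 0.1256]
tcp_rot: [[0.057, 0.998, 0.005], [0.998, -0.057, -0.001], [-0.001, 0.005, -1.0]]
force: [0.7, -0.1, 0.6]
opening: 0.348
grasp_force: 0.0
```

Run:
```python
from h import *
s=readout.read_state();print(s["position"],s["force"],s["tcp_rot"][:,1])
p,d=viewer.capture("wrist");cv2.imwrite("pics/w4.png",p[:,:,::-1])
print(rect(p,*BLUE,"wrist",.006,s))
a=np.radians(21.8);x,y=473.9-48*np.cos(a),-197.2-48*np.sin(a);print(x,y)
go(x+80,y+110,110,10);go(x,y,110,21.8,(x+80,y+110,110,10))
```

```text
[0.60870496 0.0061016  0.12555606] [ 0.67713394 -0.07199202  0.63188455] [ 0.99833622 -0.0574376   0.00507033]
[array([655. ,   4.5,  40.8,  30.1,  -3.2]), array([719.4,  -1.6,  49. ,  20.5,  87. ]), array([688.8,   2. ,  31.1,  20.7,  86.8]), array([621.7,   6.4,  30. ,  20. ,  86.8])]
429.3326803097161 -215.02565610641125
[-0.466, -0.381, 0.073, 0.007, 0.002, -0.148]
[-0.378, -0.392, 0.0, 0.0, 0.0, -0.131]
```

View pics/w4.png

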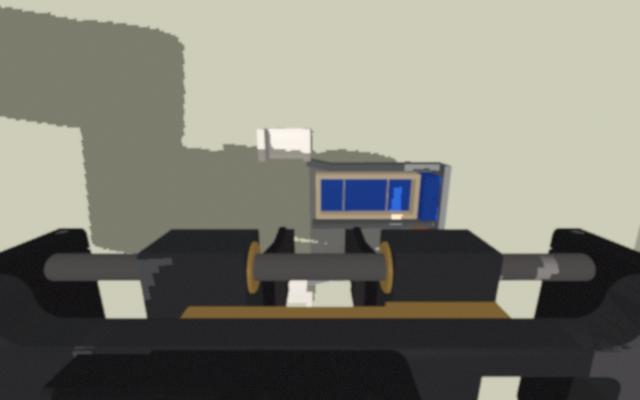

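The wrist view shows the blue tray (315–418, row 195) inside its lane with its end touching the marker at u≈420. The orange holder is next.

Call:
{"name": "send_rows", "arguments": {
  "moves": [
    [-0.466, -0.381, 0.073, 0.007, 0.002, -0.148],
    [-0.466, -0.381, 0.073, 0.007, 0.002, -0.148],
    [-0.466, -0.381, 0.073, 0.007, 0.002, -0.148],
    [-0.466, -0.381, 0.073, 0.007, 0.002, -0.148]
  ],
  "grip": 0.4
}}

```text
time_s: 8.0
position: [0.5004, -0.107, 0.1031]
tcp_rot: [[-0.169, 0.985, -0.017], [0.986, 0.169, 0.003], [0.006, -0.016, -1.0]]
force: [0.1, 0.1, -0.0]
opening: 0.402
grasp_force: 0.0
```

Call:
{"name": "send_rows", "arguments": {
  "moves": [
    [-0.378, -0.392, 0, 0, 0, -0.131],
    [-0.378, -0.392, 0, 0, 0, -0.131],
    [-0.378, -0.392, 0, 0, 0, -0.131],
    [-0.378, -0.392, 0, 0, 0, -0.131],
    [-0.378, -0.392, 0, 0, 0, -0.131]
  ]
}}

```text
time_s: 8.5
position: [0.4253, -0.2153, 0.1046]
tcp_rot: [[-0.369, 0.929, -0.01], [0.929, 0.369, 0.002], [0.005, -0.009, -1.0]]
force: [-0.2, 0.3, -0.3]
opening: 0.401
grasp_force: 0.0
```

Run:
```python
from h import *
s=readout.read_state();p,d=viewer.capture("wrist")
print(s["time_s"],s["position"],s["opening"],s["tcp_rot"][:,1],s["tcp_rot"][:,2])
r=rect(p,*ORG,"wrist",.006,s);print(r)
go(429.3,-215,9,21.8)
p,d=viewer.capture("top");print(rect(p,*BLUE,"top",.006,box=(310,155,340,195)))
```

```text
8.5 [ 0.42527892 -0.21534751  0.10456514] 0.401147003832677 [ 0.92935133  0.36908622 -0.0090263 ] [-0.01033167  0.00156046 -0.99994541]
[array([ 474.4, -192.8,   41.3,   30.8,   21.9]), array([ 443.3, -205.7,   29.9,   21.2,  -68.1]), array([ 506. , -180.5,   29.8,   21.3,  -68.1])]
[-0.01, 0.017, 0.382, -0.006, -0.004, -0.0]
[array([655.1,   1.6,  85.3,  31. ,  -3.7])]
```

```bash
python3 -c "
from h import *
go(430,-211,9,21.9)"
```

```text
[0.002, 0.024, 0.381, -0.006, -0.004, -0.0]
```

Call:
{"name": "send_rows", "arguments": {
  "moves": [
    [0.002, 0.024, 0.15, -0.006, -0.004, 0],
    [0.002, 0.024, 0.28, -0.006, -0.004, 0],
    [0.002, 0.024, 0.35, -0.006, -0.004, 0],
    [0.002, 0.024, 0.377, -0.006, -0.004, 0],
    [0.002, 0.024, 0.377, -0.006, -0.004, 0]
  ]
}}

```text
time_s: 9.1
position: [0.4295, -0.2104, 0.0092]
tcp_rot: [[-0.374, 0.928, -0.002], [0.928, 0.374, 0.001], [0.001, -0.001, -1.0]]
force: [0.3, -0.2, 0.3]
opening: 0.402
grasp_force: 0.0
```

Call:
{"name": "send_rows", "arguments": {
  "moves": [
    [0, 0, 0, 0, 0, 0],
    [0, 0, 0, 0, 0, 0],
    [0, 0, 0, 0, 0, 0],
    [0, 0, 0, 0, 0, 0],
    [0, 0, 0, 0, 0, 0],
    [0, 0, 0, 0, 0, 0]
  ],
  "grip": 0
}}

```text
time_s: 9.7
position: [0.4295, -0.212, 0.0103]
tcp_rot: [[-0.371, 0.928, 0.001], [0.928, 0.371, -0.001], [-0.001, 0.0, -1.0]]
force: [0.2, -0.7, 3.8]
opening: 0.04
grasp_force: 30.0
```

Run:
```python
from h import *
s=readout.read_state();print(s["position"],s["opening"],s["grasp_force"],s["force"])
a=np.radians(-3.2);B=lambda x,y:(654.2+x*np.cos(a)-y*np.sin(a),-25+x*np.sin(a)+y*np.cos(a))
print(B(-165-48,-29),B(-48,-29))
go(*B(-165-48,-29),s["position"][2]*1000,-3.2)
```

```text
[ 0.42948489 -0.21200767  0.01029728] 0.039741716224706194 30.000738501548767 [ 0.20033165 -0.67159317  3.81584424]
(np.float64(439.91329358443636), np.float64(-42.06480159773356)) (np.float64(604.6560196744632), np.float64(-51.27534992160559))
[0.616, 0.291, -0.001, 0.0, 0.001, 0.278]
```

Call:
{"name": "send_rows", "arguments": {
  "moves": [
    [0.02, 0.01, 0, 0, 0, 0.01],
    [0.07, 0.03, 0, 0, 0, 0.03],
    [0.13, 0.06, 0, 0, 0, 0.06],
    [0.2, 0.095, 0, 0, 0, 0.09],
    [0.27, 0.13, 0, 0, 0, 0.12],
    [0.34, 0.16, 0, 0, 0, 0.155],
    [0.41, 0.195, 0, 0, 0, 0.19],
    [0.48, 0.23, 0, 0, 0, 0.22],
    [0.54, 0.255, 0, 0, 0, 0.25],
    [0.59, 0.28, 0, 0, 0, 0.27],
    [0.612, 0.29, 0, 0, 0, 0.278],
    [0.616, 0.291, 0, 0, 0, 0.278]
  ]
}}

```text
time_s: 10.9
position: [0.4401, -0.0412, 0.0102]
tcp_rot: [[0.055, 0.998, 0.001], [0.998, -0.055, -0.001], [-0.001, 0.002, -1.0]]
force: [-0.1, -3.1, 6.1]
opening: 0.043
grasp_force: 30.0
```

Run:
```python
from h import *
s=readout.read_state();print(s["position"],s["opening"],s["grasp_force"],s["force"],s["tcp_rot"][:,1])
p,d=viewer.capture("wrist")
print(rect(p,*ORG,"wrist",.006,s))
p,d=viewer.capture("top")
print(rect(p,*ORG,"top",.006,box=(310,160,365,250)))
go(439.9,-42.1,10,-3.2)
```

```text
[ 0.44013467 -0.04115433  0.01023753] 0.04306847080079206 30.00457763671875 [-0.14030323 -3.08491242  6.07022974] [ 0.9984883  -0.05494349  0.00152473]
[array([521.4, -42. ,  21.8,  21.6,  86.9]), array([488.1, -33.6,  41.2,   8.4,  -3.1]), array([454.5, -32.1,  21.3,  10.4,  -3.1])]
[]
[-0.004, -0.001, 0.001, 0.001, 0.0, -0.0]
```

Call:
{"name": "send_rows", "arguments": {
  "moves": [
    [-0.004, 0.03, 0, 0, 0, 0],
    [-0.004, 0.09, 0, 0, 0, 0],
    [-0.004, 0.16, 0, 0, 0, 0],
    [-0.004, 0.22, 0, 0, 0, 0],
    [-0.004, 0.28, 0, 0, 0, 0],
    [-0.004, 0.34, 0, 0, 0, 0],
    [-0.004, 0.4, 0, 0, 0, 0],
    [-0.004, 0.46, 0, 0, 0, 0],
    [-0.004, 0.52, 0, 0, 0, 0],
    [-0.004, 0.56, 0, 0, 0, 0],
    [-0.004, 0.6, 0, 0, 0, 0],
    [-0.004, 0.62, 0, 0, 0, 0]
  ]
}}

```text
time_s: 12.2
position: [0.5918, -0.0504, 0.0103]
tcp_rot: [[0.056, 0.998, -0.006], [0.998, -0.056, 0.001], [0.0, -0.006, -1.0]]
force: [-6.2, 0.5, 11.4]
opening: 0.037
grasp_force: 30.0
```

Call:
{"name": "send_rows", "arguments": {
  "moves": [
    [0, 0.01, 0, 0, 0, 0],
    [0, 0.02, 0, 0, 0, 0],
    [0, 0.03, 0, 0, 0, 0],
    [0, 0.036, 0, 0, 0, 0],
    [0, 0.042, 0, 0, 0, 0]
  ]
}}

```text
time_s: 12.7
position: [0.6008, -0.0508, 0.0103]
tcp_rot: [[0.056, 0.998, -0.008], [0.998, -0.056, 0.001], [0.001, -0.008, -1.0]]
force: [-6.7, 0.1, 11.3]
opening: 0.039
grasp_force: 30.0
```

Call:
{"name": "send_rows", "arguments": {
  "moves": [
    [0, 0.006, 0, 0, 0, 0],
    [0, 0.012, 0, 0, 0, 0],
    [0, 0.018, 0, 0, 0, 0],
    [0, 0.018, 0, 0, 0, 0]
  ]
}}

```text
time_s: 13.1
position: [0.605, -0.051, 0.0103]
tcp_rot: [[0.056, 0.998, -0.009], [0.998, -0.056, 0.001], [0.001, -0.009, -1.0]]
force: [-6.2, 0.1, 11.5]
opening: 0.036
grasp_force: 30.0
```

Call:
{"name": "send_rows", "arguments": {
  "moves": [
    [0, 0.006, 0, 0, 0, 0],
    [0, 0.012, 0, 0, 0, 0],
    [0, 0.012, 0, 0, 0, 0]
  ]
}}

```text
time_s: 13.4
position: [0.605, -0.0509, 0.0102]
tcp_rot: [[0.055, 0.998, -0.016], [0.998, -0.055, 0.002], [0.001, -0.016, -1.0]]
force: [-12.1, -1.7, 16.6]
opening: 0.04
grasp_force: 30.1
```

Orange stopped at x=605.0 mm against the expected 604.7, with the force rising, so it is home. I'll release it and look.

Call:
{"name": "send_rows", "arguments": {
  "moves": [
    [0, -0.01, 0, 0, 0, 0],
    [0, -0.016, 0, 0, 0, 0]
  ]
}}

```text
time_s: 13.6
position: [0.605, -0.051, 0.0103]
tcp_rot: [[0.056, 0.998, -0.006], [0.998, -0.056, 0.001], [0.001, -0.006, -1.0]]
force: [-3.1, 1.0, 9.1]
opening: 0.042
grasp_force: 30.0
```

Call:
{"name": "send_rows", "arguments": {
  "moves": [
    [0, -0.016, 0, 0, 0, 0],
    [0, -0.016, 0, 0, 0, 0],
    [0, -0.016, 0, 0, 0, 0],
    [0, -0.016, -0.05, 0, 0, 0],
    [0, -0.016, -0.15, 0, 0, 0],
    [0, -0.016, -0.35, 0, 0, 0],
    [0, -0.016, -0.45, 0, 0, 0],
    [0, -0.016, -0.45, 0, 0, 0]
  ],
  "grip": 0.35
}}

```text
time_s: 14.4
position: [0.6077, -0.0527, 0.1274]
tcp_rot: [[0.056, 0.998, 0.01], [0.998, -0.056, -0.003], [-0.003, 0.01, -1.0]]
force: [0.5, -0.0, 0.3]
opening: 0.348
grasp_force: 0.0
```

Run:
```python
from h import *
s=readout.read_state();print(s["position"],s["force"],s["tcp_rot"][:,1])
p,d=viewer.capture("wrist");cv2.imwrite("pics/w5.png",p[:,:,::-1])
print(rect(p,*ORG,"wrist",.006,s),rect(p,*BLUE,"wrist",.006,s))
go(600,-190,150,-45);go(594,-304,150,-82,(600,-190,150,-45))
```

```text
[ 0.60767363 -0.0526902   0.12739539] [ 4.60174995e-01 -1.77349891e-04  2.71944254e-01] [ 0.99839058 -0.0558705   0.0097328 ]
[array([652.1, -53.3,  41.2,  31.2,  -3.2]), array([716.2, -59.3,  48.4,  19.1,  87.4]), array([618.5, -51.4,  31.2,  20.5,  86.9]), array([685.9, -55.1,  31.3,  21.1,  87. ])] [array([654.8,   4.5,  40. ,  32.9,  -3.6]), array([720. ,   1. ,  46.9,  19.3,  87.2]), array([689.1,   3. ,  31.9,  21. ,  87. ]), array([621.2,   6.7,  31.8,  19.5,  86.9])]
[-0.552, 0.007, -0.099, 0.004, -0.0, 0.464]
[-0.339, 0.305, 0.0, 0.0, 0.0, 0.411]
```

View pics/w5.png

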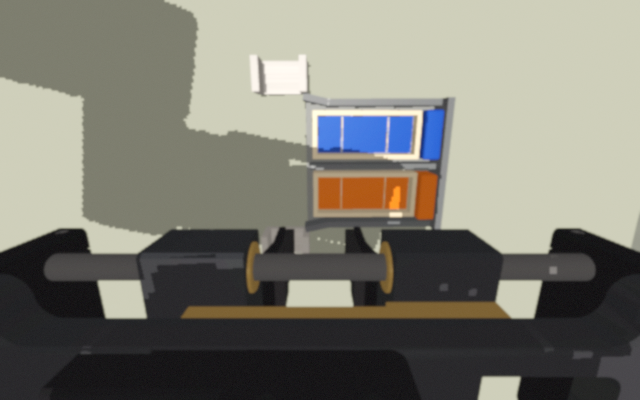

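Blue (365,135) and orange (363,193) both sit in their lanes against their markers. Next I move to the bar.

Call:
{"name": "send_rows", "arguments": {
  "moves": [
    [-0.552, 0.007, -0.099, 0.004, 0, 0.464],
    [-0.552, 0.007, -0.099, 0.004, 0, 0.464],
    [-0.552, 0.007, -0.099, 0.004, 0, 0.464],
    [-0.552, 0.007, -0.099, 0.004, 0, 0.464],
    [-0.552, 0.007, -0.099, 0.004, 0, 0.464],
    [-0.552, 0.007, -0.099, 0.004, 0, 0.464]
  ],
  "grip": 0.5
}}

```text
time_s: 15.05
position: [0.5971, -0.1899, 0.1454]
tcp_rot: [[0.707, 0.707, -0.009], [0.707, -0.707, 0.004], [-0.004, -0.009, -1.0]]
force: [0.0, -0.0, 0.1]
opening: 0.5
grasp_force: 0.0
```

Call:
{"name": "send_rows", "arguments": {
  "moves": [
    [-0.339, 0.305, 0, 0, 0, 0.411],
    [-0.339, 0.305, 0, 0, 0, 0.411],
    [-0.339, 0.305, 0, 0, 0, 0.411],
    [-0.339, 0.305, 0, 0, 0, 0.411],
    [-0.339, 0.305, 0, 0, 0, 0.411],
    [-0.339, 0.305, 0, 0, 0, 0.411]
  ]
}}

```text
time_s: 15.65
position: [0.5916, -0.303, 0.1455]
tcp_rot: [[0.99, 0.143, -0.008], [0.143, -0.99, 0.004], [-0.008, -0.005, -1.0]]
force: [-0.2, -0.5, 0.4]
opening: 0.5
grasp_force: 0.0
```

Run:
```python
from h import *
s=readout.read_state();print(s["position"],s["tcp_rot"][:,1])
p,d=viewer.capture("wrist");cv2.imwrite("pics/w6.png",p[:,:,::-1])
```

```text
[ 0.59162188 -0.30300555  0.14550554] [ 0.14273275 -0.98974987 -0.00474931]
```

View pics/w6.png

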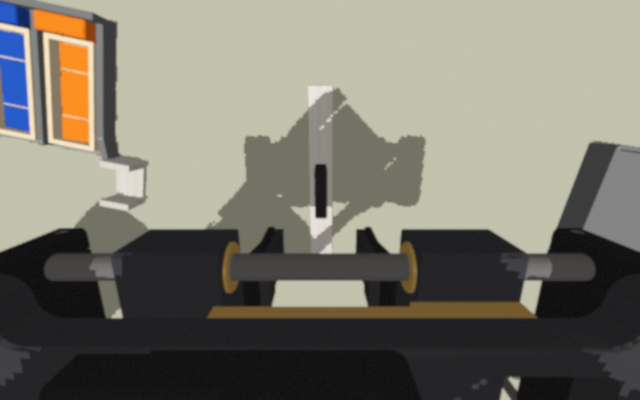

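Run:
```python
from h import *
s=readout.read_state()
for n,u,v,z in[("farL",308.5,87,.012),("farR",332,87,.012),("mL",309.5,250,.012),("mR",331.5,250,.012),("gripnear",321,218,.042),("gripfar bot",320.5,165,.012),("g l",315,200,.042),("g r",326.5,200,.042)]:
    print(n,np.round(pt("wrist",u,v,z,s)*1000,1))
```

```text
farL [ 691.6 -277.    12. ]
farR [ 694.9 -299.3   12. ]
mL [ 523.1 -301.1   12. ]
mR [ 526.7 -325.4   12. ]
gripnear [ 572.5 -306.8   42. ]
gripfar bot [ 619.1 -299.4   12. ]
g l [ 589.6 -298.4   42. ]
g r [ 591.2 -309.3   42. ]
```

The bar's far end is at (320,87) and its black grip spans (320,165–218). The bar centre measures about (595, -303) mm, heading 8.5°.

```bash
python3 -c "
from h import *
go(595,-303,17,-81.5)"
```

```text
[0.016, 0.005, 0.515, -0.003, 0.005, -0.003]
```

Call:
{"name": "send_rows", "arguments": {
  "moves": [
    [0.016, 0.005, 0.15, -0.003, 0.005, -0.003],
    [0.016, 0.005, 0.3, -0.003, 0.005, -0.003],
    [0.016, 0.005, 0.42, -0.003, 0.005, -0.003],
    [0.016, 0.005, 0.48, -0.003, 0.005, -0.003],
    [0.016, 0.005, 0.51, -0.003, 0.005, -0.003],
    [0.016, 0.005, 0.51, -0.003, 0.005, -0.003]
  ]
}}

```text
time_s: 16.3
position: [0.5956, -0.3037, 0.0188]
tcp_rot: [[0.989, 0.146, 0.002], [0.146, -0.989, -0.001], [0.002, 0.001, -1.0]]
force: [0.2, -0.1, -0.6]
opening: 0.501
grasp_force: 0.0
```

Call:
{"name": "send_rows", "arguments": {
  "moves": [
    [0, 0, 0, 0, 0, 0],
    [0, 0, 0, 0, 0, 0],
    [0, 0, 0, 0, 0, 0],
    [0, 0, 0, 0, 0, 0],
    [0, 0, 0, 0, 0, 0],
    [0, 0, 0, 0, 0, 0]
  ],
  "grip": 0
}}

```text
time_s: 16.9
position: [0.5958, -0.304, 0.0199]
tcp_rot: [[0.989, 0.145, 0.003], [0.145, -0.989, -0.002], [0.003, 0.002, -1.0]]
force: [-0.7, 0.8, 3.1]
opening: 0.132
grasp_force: 30.0
```

Call:
{"name": "send_rows", "arguments": {
  "moves": [
    [0, 0, -0.05, 0, 0, 0],
    [0, 0, -0.15, 0, 0, 0],
    [0, 0, -0.28, 0, 0, 0],
    [0, 0, -0.38, 0, 0, 0],
    [0, 0, -0.4, 0, 0, 0],
    [0, 0, -0.4, 0, 0, 0]
  ]
}}

```text
time_s: 17.5
position: [0.5958, -0.3041, 0.1203]
tcp_rot: [[0.989, 0.145, 0.004], [0.145, -0.989, -0.003], [0.004, 0.003, -1.0]]
force: [-0.0, -0.3, -1.9]
opening: 0.137
grasp_force: 30.0
```

Run:
```python
from h import *
s=readout.read_state();z=s["position"][2]*1000;print(s["position"],s["opening"],s["grasp_force"])
a=np.radians(-3.2);B=lambda x,y:(654.2+x*np.cos(a)-y*np.sin(a),-25+x*np.sin(a)+y*np.cos(a))
x,y=B(-78,0);print(x,y)
go((x+595)/2,-170,z,-42);go(x,y,z,-3.2,((x+595)/2,-170,z,-42))
```

```text
[ 0.59575437 -0.3040938   0.12033906] 0.1370296258342789 29.98289190698415
576.3216203938056 -20.645922610533223
[0.038, -0.537, -0.002, 0.003, -0.001, -0.441]
[0.419, -0.428, 0.0, 0.0, 0.0, -0.431]
```

Call:
{"name": "send_rows", "arguments": {
  "moves": [
    [0.01, -0.05, 0, 0.003, -0.001, -0.05],
    [0.02, -0.16, 0, 0.003, -0.001, -0.14],
    [0.03, -0.28, 0, 0.003, -0.001, -0.23],
    [0.038, -0.4, 0, 0.003, -0.001, -0.32],
    [0.038, -0.5, 0, 0.003, -0.001, -0.4],
    [0.038, -0.537, 0, 0.003, -0.001, -0.441],
    [0.038, -0.537, 0, 0.003, -0.001, -0.441]
  ]
}}

```text
time_s: 18.2
position: [0.5835, -0.1671, 0.117]
tcp_rot: [[0.668, 0.745, -0.006], [0.745, -0.667, 0.005], [-0.001, -0.007, -1.0]]
force: [-0.7, -0.5, -1.7]
opening: 0.137
grasp_force: 30.0
```

Call:
{"name": "send_rows", "arguments": {
  "moves": [
    [0.04, -0.04, 0, 0, 0, -0.05],
    [0.12, -0.12, 0, 0, 0, -0.14],
    [0.2, -0.2, 0, 0, 0, -0.22],
    [0.28, -0.28, 0, 0, 0, -0.3],
    [0.35, -0.36, 0, 0, 0, -0.37],
    [0.4, -0.41, 0, 0, 0, -0.42],
    [0.419, -0.428, 0, 0, 0, -0.431],
    [0.419, -0.428, 0, 0, 0, -0.431]
  ]
}}

```text
time_s: 19.0
position: [0.5759, -0.0202, 0.1187]
tcp_rot: [[0.057, 0.998, -0.002], [0.998, -0.057, 0.002], [0.002, -0.002, -1.0]]
force: [0.7, 0.2, -1.4]
opening: 0.135
grasp_force: 30.0
```

Run:
```python
from h import *
s=readout.read_state();print(s["position"],s["opening"],s["tcp_rot"][:,1:])
go(576.3,-20.6,70,-3.2)
p,d=viewer.capture("wrist");cv2.imwrite("pics/w7.png",cv2.resize(p[20:270,200:520,::-1],(768,600),interpolation=cv2.INTER_CUBIC))
```

```text
[ 0.57588324 -0.02015852  0.11866898] 0.13527220430031914 [[ 0.99837602 -0.00199514]
 [-0.05692926  0.00174374]
 [-0.00209118 -0.99999649]]
[-0.002, 0.002, 0.195, -0.001, -0.001, -0.001]
```

View pics/w7.png

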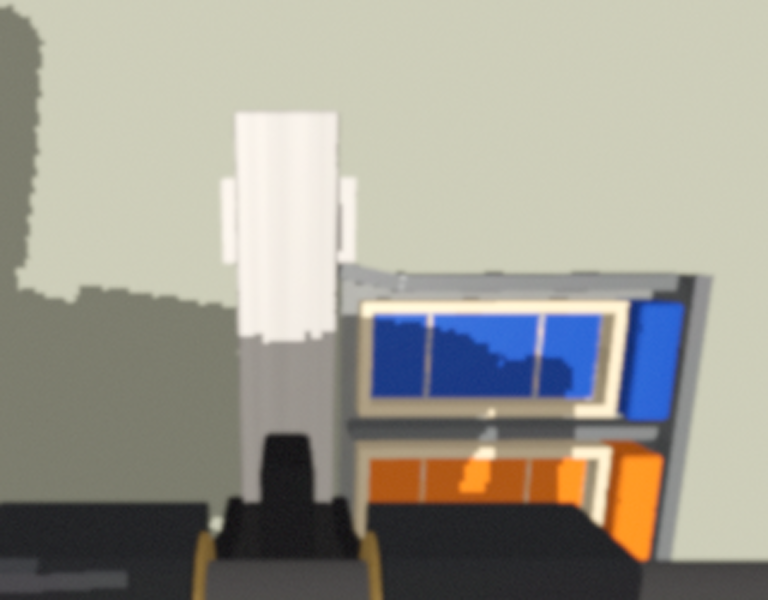

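Run:
```python
from h import *
s=readout.read_state();k=1/2.4
a=np.radians(-3.2);M=np.array([[np.cos(a),np.sin(a)],[-np.sin(a),np.cos(a)]])
for n,u,v,z in[("sadL",221,220,.03),("sadR",356,220,.03),("sad out",345,178,.03),("sad in",345,263,.03),("bar far L",235,112,.1108),("bar far R",338,112,.1108),("bar L",239,330,.1108),("bar R",336,330,.1108)]:
    q=pt("wrist",200+u*k-.3,20+v*k-.3,z,s)*1000
    print(n,np.round(q,1),"bay",np.round(M@(q[:2]-[654.2,-25]),1))
```

```text
sadL [557.4  60.5  30. ] bay [-101.4   80. ]
sadR [604.1  57.9  30. ] bay [-54.6  79.9]
sad out [600.8  71.8  30. ] bay [-58.7  93.7]
sad in [599.8  43.6  30. ] bay [-58.1  65.5]
bar far L [569.8  80.1 110.8] bay [-90.1 100.2]
bar far R [593.1  78.7 110.8] bay [-66.8 100.2]
bar L [567.1  31.  110.8] bay [-90.1  51. ]
bar R [590.8  29.6 110.8] bay [-66.4  51. ]
```

The measurement shows the bar centred on the slot: bay x -78.3 against the saddle's -78.0, with its far end at y 100.2, and square to the bay. I'll lower it slowly.

Call:
{"name": "send_rows", "arguments": {
  "moves": [
    [0, 0.002, 0.05, -0.001, -0.001, 0],
    [0, 0.002, 0.12, -0.001, -0.001, 0],
    [0, 0.002, 0.19, -0.001, -0.001, 0],
    [0, 0.002, 0.25, -0.001, -0.001, 0],
    [0, 0.002, 0.29, -0.001, -0.001, 0],
    [0, 0.002, 0.32, -0.001, -0.001, 0],
    [0, 0.002, 0.34, -0.001, -0.001, 0],
    [0, 0.002, 0.35, -0.001, -0.001, 0],
    [0, 0.002, 0.355, -0.001, -0.001, 0]
  ]
}}

```text
time_s: 19.95
position: [0.5767, -0.0202, 0.0307]
tcp_rot: [[0.056, 0.998, 0.001], [0.998, -0.056, 0.0], [0.0, 0.001, -1.0]]
force: [-0.5, 0.6, -1.5]
opening: 0.137
grasp_force: 30.0
```

Call:
{"name": "send_rows", "arguments": {
  "moves": [
    [0, 0, 0.004, 0, 0, 0],
    [0, 0, 0.008, 0, 0, 0],
    [0, 0, 0.012, 0, 0, 0],
    [0, 0, 0.016, 0, 0, 0],
    [0, 0, 0.016, 0, 0, 0]
  ]
}}

```text
time_s: 20.45
position: [0.5763, -0.02, 0.0266]
tcp_rot: [[0.056, 0.998, 0.0], [0.998, -0.056, 0.0], [0.0, 0.0, -1.0]]
force: [-0.7, 0.5, -1.9]
opening: 0.138
grasp_force: 30.0
```

Call:
{"name": "send_rows", "arguments": {
  "moves": [
    [0, 0, 0.002, 0, 0, 0],
    [0, 0, 0.004, 0, 0, 0],
    [0, 0, 0.005, 0, 0, 0],
    [0, 0, 0.005, 0, 0, 0]
  ]
}}

```text
time_s: 20.85
position: [0.5765, -0.0201, 0.0258]
tcp_rot: [[0.056, 0.998, 0.001], [0.998, -0.056, 0.0], [0.0, 0.001, -1.0]]
force: [-0.9, -0.8, 2.5]
opening: 0.133
grasp_force: 30.0
```

Contact came at z=25.8 mm against the expected 25.9. I'll release and lift clear.

Call:
{"name": "send_rows", "arguments": {
  "moves": [
    [0, 0, 0, 0, 0, 0],
    [0, 0, 0, 0, 0, 0],
    [0, 0, 0, 0, 0, 0],
    [0, 0, -0.05, 0, 0, 0],
    [0, 0, -0.12, 0, 0, 0],
    [0, 0, -0.3, 0, 0, 0],
    [0, 0, -0.5, 0, 0, 0],
    [-0.3, -0.4, -0.5, 0, 0, 0],
    [-0.6, -0.4, -0.5, 0, 0, 0],
    [-0.9, -0.4, -0.5, 0, 0, 0],
    [-0.9, -0.4, -0.5, 0, 0, 0],
    [-0.9, -0.4, -0.5, 0, 0, 0]
  ],
  "grip": 0.45
}}

```text
time_s: 22.05
position: [0.4648, -0.2361, 0.1514]
tcp_rot: [[0.055, 0.998, 0.002], [0.998, -0.055, -0.001], [-0.001, 0.002, -1.0]]
force: [0.6, -0.3, 0.3]
opening: 0.445
grasp_force: 0.0
```

Run:
```python
from h import *
s=readout.read_state();print(s["position"],s["time_s"],s["force"])
p,d=viewer.capture("top")
a=np.radians(-3.2);M=np.array([[np.cos(a),np.sin(a)],[-np.sin(a),np.cos(a)]])
bay=lambda r:(np.round(M@(np.array(r[:2])-[654.2,-25]),1),r[2:])
for c in(BLUE,ORG):
    for r in rect(p,*c,"top",.006,box=(300,157,375,200)): print(bay(r))
for r in rect(p,(0,0,110),(180,45,255),"top",.02,box=(295,175,385,210)): print("bar",bay(r))
hs=cv2.cvtColor(p,cv2.COLOR_RGB2HSV)
for r in rect(p,(0,0,0),(180,255,45),"top",.048,box=(320,180,355,210)): print("grip",bay(r))
# bar top plane from depth
c,A,o=cam("top")
for y in(-60,-40,40,60):
    w=np.array([*(M.T@np.array([-78,y])+[654.2,-25]),18])/1000;q=c["R"]@w+c["t"];u,v=int(round(q[0]/q[2]*c["fx"]+c["cx"])),int(round(q[1]/q[2]*c["fy"]+c["cy"]))
    print(y,u,v,p[v,u],"dz mm",(q[2]-np.median(d[v-1:v+2,u-1:u+2]))*1000)
```

```text
[ 0.46477233 -0.23614133  0.15143659] 22.05 [ 0.60242707 -0.32915099  0.30022602]
(array([-3.6, 26.6]), array([79.3, 31. , -3.7]))
(array([ -2.7, -31.2]), array([82.3, 32.2, -3.9]))
bar (array([-69.1, -11.3]), array([262. , 100.3,  89.1]))
-60 356 196 [153 147 137] dz mm 0.13766872159437504
-40 349 195 [155 150 138] dz mm 2.9659975209186396
40 322 194 [154 148 137] dz mm -0.9266666290130843
60 315 194 [153 148 139] dz mm 0.9916184538805162
```

```bash
python3 -c "
from rig import ticket;print(ticket.hand_in())"
```

```text
the job is handed in; nothing more can be done
None
```

The job is handed in at about 22 s with no verdict shown: by my measurements blue and orange are home against their own markers and the bar lies in both saddles, but I viewed 11 pictures, one over the limit of 10.

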